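# Reset a throttle valve: shut to the stop, two turns open, and hold

### The arm

A 7-joint arm with a two-finger parallel gripper is mounted at the origin on a cart in front of the work surface, level with it; the furniture and walls round the work are solid. World frame = base frame: x ahead of the robot, y to its left, z up, the work surface at z = 0. Lengths are in m, angles in degrees, forces in N, time in s.
With the tool pointing down it reaches from about 0.425 to 0.875 m from the base axis. Payload 4.7 kg.
Tool frame: the origin (TCP) lies where the fingers leave the gripper's body, on its centre line; the fingertips stand 73 mm ahead of it and the grasp point (between the pads) lies 54 mm ahead of it (env.grip_point_offset is the distance from the TCP to the grasp point, in m); z points along the fingers, y is the line along which they close (so a half turn about z gives the same grasp; the last joint's range is limited). The gripper opens to 85 mm and grips with 20 to 120 N. Pads are 22 mm wide; open, the fingers measure 114 mm over their backs; the gripper's body (76 mm by 85 mm) begins 54 mm behind the grasp point. The pads swing forward as they close: fully open they stand 13 mm farther back than shut.
Start: joints at [-72.302, 18.392, -4.016, 83.108, 1.295, 78.541, -3.26], TCP at [0.189, 0.622, 0.304] pointing down, gripper open.
Joint ranges: [-163.93, 163.93], [-17.29, 119.83], [-79.2, 71.16], [3.27, 140.29], [-89.18, 269.18], [5.43, 117.66], [-154.24, 154.24]. Speed limits (degrees/s): [147.25, 147.25, 180, 180, 180, 180, 180].

### API

Orientations are given as a 3x3 rotation matrix whose columns are the frame's x, y, z axes.
In Python, from workcell import env gives the robot as it stands.
- The arm moves only by the tool step_arm, never from a script. Its argument "rows" is a list of rows, each a list of 7 numbers: the shift along the tool's x, y, z in mm, then the turn, a rotation vector about the tool's x, y, z in rad, then the finger opening in mm, from 0 to 85.4. A call has 1 to 20 rows; each row shifts and turns the commanded pose from where the row before left it, along the tool's axes as they then stand; what a row does not reach is not made up. A row lasts 1/10 s, in which the tool goes at most 50 mm and 8.59 degrees, less where a joint would pass 70% of its speed; a pose out of reach is approached as far as the arm can. A call is refused whole if a number of a shift passes 50 or a number of a turn 0.15, either way. A call with a gripper value outside its range is refused whole. The fingers move at their own pace and stop on an object; "grip_force" is the grip in N (left out, the last holds). Time passes only in rows, so rows that do not move let the fingers close. It gives the time, the measured TCP pose, the force, the opening and the grip force at its end, in the units of the state.
- env.get_state(): the state, without advancing time (a new reading comes with each control period).
- env.snapshot(name): name is "scene" or "top" or "wrist"; returns a dict with "frame" (384x512x3 uint8, blue, green, red), "K" (3x3 intrinsics, pixels), "k1" (the pictures are not rectified: a ray, as slopes to the right and down, at radius r is drawn at 1 + k1 r^2 times it, then the intrinsics apply), "extrinsics" (4x4, takes a point from world to camera coordinates); the wrist camera has in their place "hand_eye" (4x4, takes a point from camera to tool coordinates, whose origin is the TCP and whose axes are the flange's). Camera axes: x right, y down, z forward; pixel columns grow to the right and rows downward; lengths in m; the calibration is good to about 2 mm. A picture is of the moment at which its call begins: read the wrist's pose just before it. There is no depth.
- env.hand_in(): hands the job in; it is judged then, once.
The state is a dict: "time": time; "qpos": joint angles; "qd": joint speeds; "tau": joint torques, N m; "eef_pos": TCP position; "tool_rot": TCP orientation; "contact_force": force on the tool from outside, world axes, zero at the start; "ft_torque": the same for the moment, N m; "finger_gap": finger opening in m; "gripper_force": force on a finger pad.
Only numpy, scipy, OpenCV 4.12 (cv2) and the standard library are available. Lean on these libraries where they do the work, as an engineer would, in place of code of your own. Each camera call takes 0.05 s, during which the arm holds its last target. There are 200 camera calls.

### The job

On the larger valve, the one whose wheel carries an upright crank handle, close the wheel clockwise until it comes up against its stop, then back it off exactly two full turns counter-clockwise. Finish with the handle still gripped between the fingers and the wheel held still at that setting: do not let go at the end. Leave the smaller valve and the things standing round about as they are.

Things in the scene. Friction and masses are not known exactly. Their poses are not given: they have to be found in the camera images.
- valve: The larger valve: brass, two plugged pipe stubs, screwed to a steel plate 110 x 85 mm; fixed, left or right of the smaller valve. Origin: centre of the plate's underside, below the wheel's axis. With the wheel closed the handle lies towards this body's +x.
- handwheel (a joint): Larger valve's wheel, rad. 0 = fully closed, at a rigid stop; grows as it opens, counter-clockwise seen from above, 6.283 a turn, to a second stop at 20.4. Two turns off the closed stop is 12.566. Starts between 2.5 and 7.5. It runs stiffly and stays where it is left: leading the handle round takes 2 to 4 N, and against a stop the force rises at once.
- wheel_center (a point): Centre of the larger wheel, on its upright turning axis, in the plane of the rim, 70 mm above the work surface. The wheel is a level aluminium ring, 45 mm radius to the middle of its 12 mm thick tube (102 mm across), with three spokes and a 24 mm hub whose nut ends 85 mm above the surface. The point turns with the wheel: its x axis points to the crank handle.
- crank_grip: Black barrel-shaped crank handle upright on the larger wheel's rim, 20 mm thick (21 at the middle), 44 mm tall; origin at the centre of its foot, 45 mm from the wheel's axis, 81 mm above the work surface; top at 125 mm. It revolves freely about its own upright axis, without limit, so fingers gripping it need not turn while it is led round. Its own yaw means nothing.
- grip_mid (a point): Point on the upright axis of the crank handle, at the middle of its height, 105 mm above the work surface: the place to grip it, from above, across its 21 mm in any direction. It travels on a level circle of 45 mm radius round the wheel's axis. The rim's top lies 29 mm below it.
- small_rim (a point): Point on the rim of the smaller valve's wheel (level ring with four spokes, 69 mm across, 52 mm above the surface, no handle), 30 mm from its upright axis. To be left alone; it turns if pushed.
- oil_bottle: White dropper bottle with a red pointed top, 41 mm across, 104 mm tall, standing behind the valves; origin at the centre of its underside. To be left alone.
- paste_tin: Low round white tin, 49 mm across, 20 mm tall, near the front edge; origin at the centre of its underside. To be left alone.
- tape_roll: Roll of masking tape lying flat, 80 mm across, 19 mm tall, at the front right; origin at the centre of its underside. To be left alone.
- hex_key: Black hex key, 91 x 33 x 7 mm, lying at the front left; origin at the centre of its underside. To be left alone.

How it is judged (in metres and radians):
On the way:
1. the larger valve is closed up to its stop (wheel within 0.08 rad of it) (value of joint handwheel below 0.08 rad), for 0.2 s.
At the end, for the whole second after the job is handed in: The larger wheel stands two turns open from its closed stop (12.566 rad, within 0.25 rad or 14 degrees), at rest, with the crank handle still between the fingers, which press it with more than 1 N and whose grasp point is within 35 mm of the handle's middle (value of joint handwheel between 12.316 and 12.816 rad and velocity of joint handwheel between -0.1 and 0.1 rad/s and contact force between the fingers and crank_grip above 1 N and distance between the grasp point and grip_mid below 0.035 m); the arm keeps its last pose, push and grip.
It fails at once if the smaller valve's wheel is turned (its rim point moves more than 10 mm) (distance of small_rim from where it was at the start of the episode above 0.01 m).
It fails at once if a thing standing round about is shifted by more than 30 mm (distance of any of oil_bottle, paste_tin, tape_roll, hex_key from where it was at the start of the episode above 0.03 m).
It also fails if it takes over 72 s, if anything falls off the work surface, if the arm or the gripper's body presses on something with over 40 N, if the wrist force passes 120 N, or if a joint passes its speed limit or range.

## Working session

There is one attempt and no reset: what is moved stays moved. The work goes in short steps, Python scripts to look and compute and a tool call to move; the robot and the scene stay as the last step left them, time stands still between calls to the robot, and variables do not carry over. Pictures are saved under pics/ and viewed, at most 10 in all, crops included, and the job is handed in when it is done.

Besides the shell and the picture viewer there is one more tool, called after "Emit:" by a JSON object that holds its "fn" and its "kwargs", one argument or row to a line. step_arm: Moves the arm, as the interface text tells. Its arguments: {"type":"object","properties":{"rows":{"type":"array","items":{"type":"array","items":{"type":"number"}}},"grip_force":{"type":"number"}},"required":["rows"]}

```bash
mkdir -p pics; python3 - <<'E'
from workcell import env
import cv2,numpy as np
s=env.get_state();print(s)
for n in("top","scene"):
    d=env.snapshot(n);cv2.imwrite(f"pics/{n}.png",d["frame"]);np.savez(f"{n}.npz",**d);print(n,d["K"],d["k1"],d["extrinsics"])
E
```

```text
{'time': 0.0, 'qpos': array([-72.30168655,  18.43825923,  -4.01613464,  83.176449  ,
         1.29471495,  78.54119689,  -3.25951834]), 'qd': array([ 0.07696256,  0.03135561, -0.05794604,  0.02152073, -0.10642644,
        0.04091719, -0.10450432]), 'tau': array([ 3.26176087e-04, -4.93585968e+01, -3.82095510e-01, -3.14330828e+01,
        1.28957300e-02,  1.15865117e-02, -2.01384995e-05]), 'eef_pos': array([0.18876687, 0.62155512, 0.30281897]), 'tool_rot': array([[-9.56876840e-01,  2.90493530e-01, -4.70790323e-04],
       [ 2.90493896e-01,  9.56875007e-01, -1.87570904e-03],
       [-9.43938447e-05, -1.93158425e-03, -9.99998130e-01]]), 'contact_force': array([-0.06258177,  0.18658983, -0.20234987]), 'ft_torque': array([-0.01799856,  0.01139801, -0.07171189]), 'gripper_force': 0.0, 'finger_gap': 0.08561006428596106}
top [[433.72828502   0.         261.0133728 ]
 [  0.         433.72828502 195.25741032]
 [  0.           0.           1.        ]] 0.0069406897255777375 [[-0.00502441 -0.99972832 -0.02276046 -0.03538511]
 [-0.99125538  0.00798056 -0.13171589  0.53728049]
 [ 0.13186174  0.02189963 -0.99102618  1.20776984]
 [ 0.          0.          0.          1.        ]]
scene [[364.70349266   0.         248.9874392 ]
 [  0.         364.70349266 192.12359832]
 [  0.           0.           1.        ]] -0.09171276983885512 [[ 0.44972529 -0.89312469 -0.00868591 -0.29174507]
 [-0.61269846 -0.30141393 -0.73058213  0.38398784]
 [ 0.64988289  0.3338831  -0.68276959  0.63359991]
 [ 0.          0.          0.          1.        ]]
```

View pics/top.png

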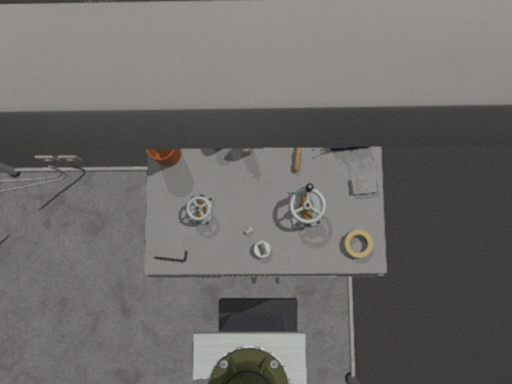

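View pics/scene.png

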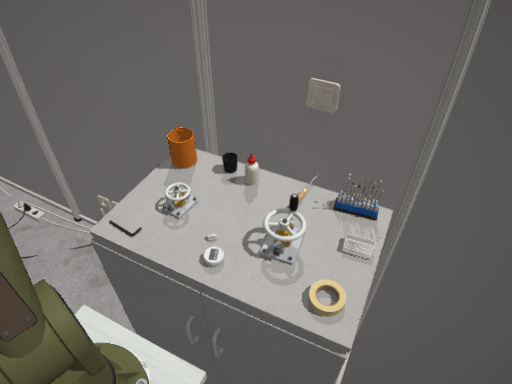

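```bash
cat > h.py <<'E'
import numpy as np,cv2
def ray(d,u,v):
    K=d["K"];p=np.array([(u-K[0,2])/K[0,0],(v-K[1,2])/K[1,1]]);q=p.copy()
    for _ in range(20): q=p/(1+d["k1"]*(q@q))
    return np.array([q[0],q[1],1.])
def at_z(d,u,v,z):
    E=d["extrinsics"];R=E[:3,:3];c=-R.T@E[:3,3];r=R.T@ray(d,u,v);return c+r*(z-c[2])/r[2]
E
python3 - <<'E'
import cv2,numpy as np
from h import *
t=np.load("top.npz");s=np.load("scene.npz")
print(at_z(t,308,206,.076),at_z(t,309.5,187,.125),at_z(s,286,224,.076),at_z(s,295,196,.125), at_z(t,200,208,.052))
a=cv2.resize(t["frame"][165:245,260:360],None,fx=4,fy=4,interpolation=3);b=cv2.resize(s["frame"][180:270,250:350],None,fx=4,fy=4,interpolation=3)
b=b[:320]
cv2.imwrite("pics/c.png",np.hstack([a,b]))
E
```

```text
[ 0.50070948 -0.16909762  0.076     ] [ 0.54617057 -0.16981289  0.125     ] [ 0.49962765 -0.17242642  0.076     ] [ 0.54754233 -0.17194256  0.125     ] [0.49987963 0.13326414 0.052     ]
```

View pics/c.png

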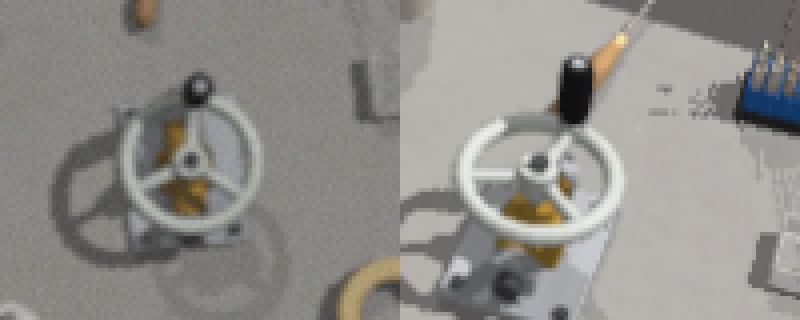

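Emit:
{"fn": "step_arm", "kwargs": {
  "rows": [
    [0,0,0,0,0,-0.147,70],
    [0,0,0,0,0,-0.147,70],
    [-26,-35,0,0,0,0,70],
    [-26,-35,0,0,0,0,70],
    [-26,-35,0,0,0,0,70],
    [-26,-35,0,0,0,0,70],
    [-26,-35,0,0,0,0,70],
    [-26,-35,0,0,0,0,70],
    [-26,-35,0,0,0,0,70],
    [-26,-35,0,0,0,0,70],
    [-26,-35,0,0,0,0,70],
    [-26,-35,0,0,0,0,70],
    [-26,-35,0,0,0,0,70],
    [-26,-35,0,0,0,0,70]
  ],
  "grip_force": 60
}}

```text
time: 1.5
eef_pos: [0.5011, 0.2001, 0.3037]
tool_rot: [[-1.0, 0.001, -0.0], [0.001, 1.0, 0.0], [0.0, 0.0, -1.0]]
contact_force: [-0.5, 0.3, -0.1]
finger_gap: 0.0704
gripper_force: 0.0
```

Emit:
{"fn": "step_arm", "kwargs": {
  "rows": [
    [-6,-40,0,0,0,0,70],
    [-6,-40,0,0,0,0,70],
    [-6,-40,0,0,0,0,70],
    [-6,-40,0,0,0,0,70],
    [-6,-40,0,0,0,0,70],
    [-6,-40,0,0,0,0,70],
    [-6,-40,0,0,0,0,70],
    [-6,-40,0,0,0,0,70],
    [0,-40,0,0,0,0,70],
    [0,0,0,0,0,0,70],
    [0,0,0,0,0,0,70]
  ]
}}

```text
time: 2.6
eef_pos: [0.5478, -0.1594, 0.3035]
tool_rot: [[-1.0, 0.004, -0.001], [0.004, 1.0, 0.0], [0.001, 0.0, -1.0]]
contact_force: [-0.6, -0.1, -0.3]
finger_gap: 0.07
gripper_force: 0.0
```

```bash
python3 - <<'E'
from workcell import env
import cv2,numpy as np
s=env.get_state();print(s['time'],s['eef_pos'],s['tool_rot'],s['qpos'])
d=env.snapshot("wrist");cv2.imwrite("pics/w.png",d["frame"]);np.savez("w.npz",pos=s['eef_pos'],rot=s['tool_rot'],**d);print(d["hand_eye"])
E
```

```text
2.6 [ 0.54779578 -0.15942116  0.3034846 ] [[-9.99992963e-01  3.65341812e-03 -8.52479513e-04]
 [ 3.65325058e-03  9.99993307e-01  1.98007221e-04]
 [ 8.53197211e-04  1.94891506e-04 -9.99999617e-01]] [-16.10907861   9.3576449   33.34242848  95.8818391   -5.27257577
  76.38570886 107.92141256]
[[ 2.55653966e-04 -9.54381040e-01 -2.98591301e-01  7.74422642e-02]
 [ 9.99999844e-01  9.56936671e-05  5.50336542e-04 -9.95157458e-05]
 [-4.96657465e-04 -2.98591395e-01  9.54380916e-01 -6.98547832e-02]
 [ 0.00000000e+00  0.00000000e+00  0.00000000e+00  1.00000000e+00]]
```

View pics/w.png

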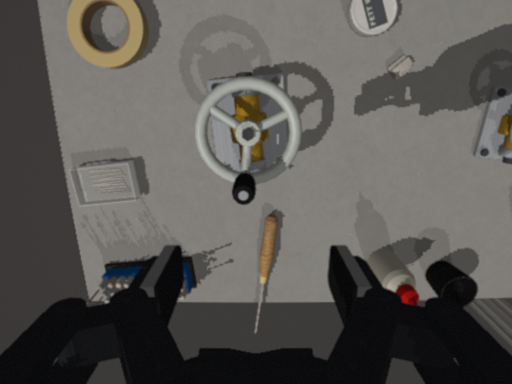

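```bash
cat >> h.py <<'E'
def w_at_z(d,u,v,z):
    H=d["hand_eye"];R=d["rot"]@H[:3,:3];c=d["rot"]@H[:3,3]+d["pos"];r=R@ray(d,u,v);return c+r*(z-c[2])/r[2]
E
python3 - <<'E'
from h import *
d=np.load("w.npz")
print("c",w_at_z(d,248,130,.076),w_at_z(d,248,133,.085),"top",w_at_z(d,243.5,196,.125))
cv2.imwrite("pics/wc.png",cv2.resize(d["frame"][60:220,170:330],None,fx=3.5,fy=3.5,interpolation=3))
E
```

```text
c [ 0.50064366 -0.16588892  0.076     ] [ 0.50239941 -0.16571418  0.085     ] top [ 0.54918822 -0.16903067  0.125     ]
```

View pics/wc.png

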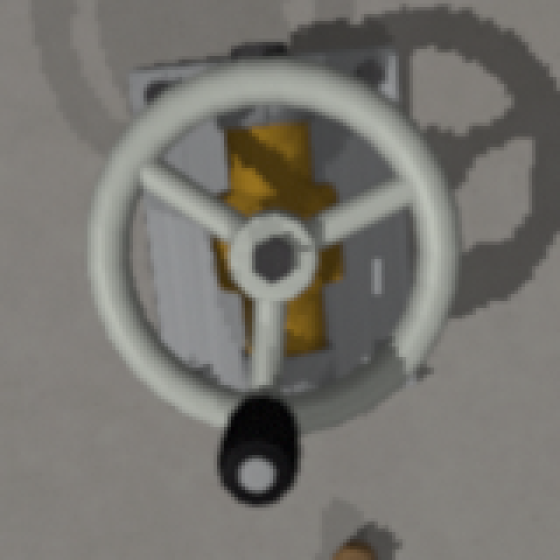

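Emit:
{"fn": "step_arm", "kwargs": {
  "rows": [
    [1,-10,0,0,0,0,70],
    [0,0,35,0,0,0,60],
    [0,0,35,0,0,0,60],
    [0,0,35,0,0,0,60],
    [0,0,25,0,0,0,60],
    [0,0,8,0,0,0,60],
    [0,0,0,0,0,0,15],
    [0,0,0,0,0,0,15],
    [0,0,0,0,0,0,15],
    [0,0,0,0,0,0,15],
    [0,0,0,0,0,0,15],
    [0,0,0,0,0,0,15],
    [0,0,0,0,0,0,15]
  ],
  "grip_force": 50
}}

```text
time: 3.95
eef_pos: [0.5484, -0.1688, 0.1679]
tool_rot: [[-1.0, 0.001, 0.004], [0.001, 1.0, -0.0], [-0.004, -0.0, -1.0]]
contact_force: [-0.7, 0.2, 6.9]
finger_gap: 0.0188
gripper_force: 49.2
```

```bash
python3 - <<'E'
from workcell import env
s=env.get_state();print(s['time'],s['eef_pos'],s['contact_force'],s['finger_gap'],s['gripper_force'],s['qpos'])
E
```

```text
3.95 [ 0.54844151 -0.16875851  0.16793601] [-0.69807316  0.16823544  6.89276309] 0.01881095815077943 49.207903646165505 [-13.55031297  16.72556977  32.57863127 104.5504002  -10.21912885
  61.41986069 112.76449282]
```

Emit:
{"fn": "step_arm", "kwargs": {
  "rows": [
    [0.7,-7.8,0,0,0,0,15],
    [2,-7.6,0,0,0,0,15],
    [3.3,-7.1,0,0,0,0,15],
    [4.5,-6.4,0,0,0,0,15],
    [5.55,-5.55,0,0,0,0,15],
    [6.4,-4.5,0,0,0,0,15],
    [7.1,-3.3,0,0,0,0,15],
    [7.6,-2,0,0,0,0,15],
    [7.8,-0.7,0,0,0,0,15],
    [0,0,0,0,0,0,15]
  ]
}}

```text
time: 4.95
eef_pos: [0.5033, -0.2118, 0.1678]
tool_rot: [[-1.0, 0.0, 0.004], [0.0, 1.0, 0.003], [-0.004, 0.003, -1.0]]
contact_force: [-0.9, 4.7, 8.2]
finger_gap: 0.0192
gripper_force: 49.5
```

Emit:
{"fn": "step_arm", "kwargs": {
  "rows": [
    [7.8,0.7,0,0,0,0,15],
    [7.6,2,0,0,0,0,15],
    [7.1,3.3,0,0,0,0,15],
    [6.4,4.5,0,0,0,0,15],
    [5.55,5.55,0,0,0,0,15],
    [0,0,0,0,0,0,15]
  ]
}}

```text
time: 5.55
eef_pos: [0.4693, -0.1962, 0.1678]
tool_rot: [[-1.0, -0.0, 0.005], [-0.0, 1.0, 0.001], [-0.005, 0.001, -1.0]]
contact_force: [1.5, 3.4, 8.1]
finger_gap: 0.0188
gripper_force: 49.8
```

Emit:
{"fn": "step_arm", "kwargs": {
  "rows": [
    [2.4,3.1,0,0,0,0,15],
    [2.1,3.3,0,0,0,0,15],
    [1.8,3.5,0,0,0,0,15],
    [1.5,3.6,0,0,0,0,15],
    [0,0,0,0,0,0,15]
  ]
}}

```text
time: 6.05
eef_pos: [0.4618, -0.184, 0.1678]
tool_rot: [[-1.0, 0.0, 0.006], [0.0, 1.0, -0.001], [-0.006, -0.001, -1.0]]
contact_force: [2.2, 0.0, 7.7]
finger_gap: 0.0186
gripper_force: 49.8
```

Emit:
{"fn": "step_arm", "kwargs": {
  "rows": [
    [1.2,3.7,0,0,0,0,15],
    [0.8,3.8,0,0,0,0,15],
    [0.5,3.9,0,0,0,0,15],
    [0,0,0,0,0,0,15]
  ]
}}

```text
time: 6.45
eef_pos: [0.4588, -0.1732, 0.1678]
tool_rot: [[-1.0, 0.001, 0.004], [0.001, 1.0, -0.001], [-0.004, -0.001, -1.0]]
contact_force: [0.4, -0.6, 7.4]
finger_gap: 0.0188
gripper_force: 49.9
```

Emit:
{"fn": "step_arm", "kwargs": {
  "rows": [
    [0.2,3.9,0,0,0,0,15],
    [-0.2,3.9,0,0,0,0,15],
    [-0.5,3.9,0,0,0,0,15],
    [0,0,0,0,0,0,15]
  ]
}}

```text
time: 6.85
eef_pos: [0.4588, -0.1617, 0.1678]
tool_rot: [[-1.0, 0.001, 0.003], [0.001, 1.0, -0.001], [-0.003, -0.001, -1.0]]
contact_force: [-1.1, -0.3, 11.1]
finger_gap: 0.0189
gripper_force: 50.2
```

Emit:
{"fn": "step_arm", "kwargs": {
  "rows": [
    [-0.8,3.8,0,0,0,0,15],
    [-1.2,3.7,0,0,0,0,15],
    [-1.5,3.6,0,0,0,0,15],
    [0,0,0,0,0,0,15]
  ]
}}

```text
time: 7.25
eef_pos: [0.4617, -0.1502, 0.1678]
tool_rot: [[-1.0, 0.001, 0.001], [0.001, 1.0, -0.0], [-0.001, -0.0, -1.0]]
contact_force: [-3.6, 0.2, 13.6]
finger_gap: 0.0185
gripper_force: 50.5
```

Emit:
{"fn": "step_arm", "kwargs": {
  "rows": [
    [-1.8,3.5,0,0,0,0,15],
    [-2.1,3.3,0,0,0,0,15],
    [-2.4,3.1,0,0,0,0,15],
    [0,0,0,0,0,0,15]
  ]
}}

```text
time: 7.65
eef_pos: [0.4678, -0.1395, 0.1677]
tool_rot: [[-1.0, 0.001, -0.0], [0.001, 1.0, 0.001], [0.0, 0.001, -1.0]]
contact_force: [-5.1, 2.2, 15.8]
finger_gap: 0.0187
gripper_force: 50.6
```

Emit:
{"fn": "step_arm", "kwargs": {
  "rows": [
    [-5.55,5.55,-1,0,0,0,15],
    [-6.4,4.5,0,0,0,0,15],
    [-7.1,3.3,0,0,0,0,15],
    [-7.6,2,0,0,0,0,15],
    [0,0,0,0,0,0,15]
  ]
}}

```text
time: 8.15
eef_pos: [0.4952, -0.1225, 0.1679]
tool_rot: [[-1.0, -0.001, 0.001], [-0.001, 1.0, 0.002], [-0.001, 0.002, -1.0]]
contact_force: [-0.2, 4.8, 6.9]
finger_gap: 0.0187
gripper_force: 49.8
```

Emit:
{"fn": "step_arm", "kwargs": {
  "rows": [
    [-7.8,0.7,0,0,0,0,15],
    [-7.8,-0.7,0,0,0,0,15],
    [-7.6,-2,0,0,0,0,15],
    [-7.1,-3.3,0,0,0,0,15],
    [0,0,0,0,0,0,15]
  ]
}}

```text
time: 8.65
eef_pos: [0.5265, -0.1281, 0.1679]
tool_rot: [[-1.0, -0.0, 0.003], [-0.0, 1.0, 0.002], [-0.003, 0.002, -1.0]]
contact_force: [3.4, 4.2, 3.8]
finger_gap: 0.019
gripper_force: 49.5
```

Emit:
{"fn": "step_arm", "kwargs": {
  "rows": [
    [-3.3,-2.1,0,0,0,0,15],
    [-3.1,-2.4,0,0,0,0,15],
    [-2.9,-2.6,0,0,0,0,15],
    [-2.6,-2.9,0,0,0,0,15],
    [0,0,0,0,0,0,15]
  ]
}}

```text
time: 9.15
eef_pos: [0.5382, -0.1382, 0.1679]
tool_rot: [[-1.0, -0.0, 0.004], [-0.0, 1.0, 0.002], [-0.004, 0.002, -1.0]]
contact_force: [4.0, 3.4, 3.8]
finger_gap: 0.0191
gripper_force: 49.5
```

Emit:
{"fn": "step_arm", "kwargs": {
  "rows": [
    [-2.4,-3.1,0,0,0,0,15],
    [-2.1,-3.3,0,0,0,0,15],
    [-1.8,-3.5,0,0,0,0,15],
    [0,0,0,0,0,0,15]
  ]
}}

```text
time: 9.55
eef_pos: [0.5446, -0.1486, 0.1679]
tool_rot: [[-1.0, 0.0, 0.004], [0.0, 1.0, 0.001], [-0.004, 0.001, -1.0]]
contact_force: [5.0, 3.1, 3.6]
finger_gap: 0.0191
gripper_force: 49.4
```

Emit:
{"fn": "step_arm", "kwargs": {
  "rows": [
    [-1.5,-3.6,0,0,0,0,15],
    [-1.2,-3.7,0,0,0,0,15],
    [0,0,0,0,0,0,15]
  ]
}}

```text
time: 9.85
eef_pos: [0.5472, -0.1565, 0.1679]
tool_rot: [[-1.0, 0.001, 0.004], [0.001, 1.0, 0.0], [-0.004, 0.0, -1.0]]
contact_force: [5.2, 2.7, 4.5]
finger_gap: 0.0188
gripper_force: 49.4
```

Emit:
{"fn": "step_arm", "kwargs": {
  "rows": [
    [-0.8,-3.8,0,0,0,0,15],
    [-0.5,-3.9,0,0,0,0,15],
    [0,0,0,0,0,0,15]
  ]
}}

```text
time: 10.15
eef_pos: [0.5482, -0.1629, 0.1679]
tool_rot: [[-1.0, 0.0, 0.003], [0.0, 1.0, 0.002], [-0.003, 0.002, -1.0]]
contact_force: [4.1, 5.1, 5.7]
finger_gap: 0.019
gripper_force: 49.7
```

Emit:
{"fn": "step_arm", "kwargs": {
  "rows": [
    [-0.2,-3.9,0,0,0,0,15],
    [0.2,-3.9,0,0,0,0,15],
    [0,0,0,0,0,0,15]
  ]
}}

```text
time: 10.45
eef_pos: [0.5485, -0.1639, 0.1678]
tool_rot: [[-1.0, -0.004, 0.0], [-0.004, 1.0, 0.012], [-0.0, 0.012, -1.0]]
contact_force: [0.3, 17.9, 11.0]
finger_gap: 0.0186
gripper_force: 50.5
```

Emit:
{"fn": "step_arm", "kwargs": {
  "rows": [
    [0.5,-3.9,0,0,0,0,15],
    [0.8,-3.8,0,0,0,0,15],
    [0,0,0,0,0,0,15]
  ]
}}

```text
time: 10.75
eef_pos: [0.5484, -0.165, 0.1678]
tool_rot: [[-1.0, -0.009, 0.0], [-0.009, 1.0, 0.021], [-0.001, 0.021, -1.0]]
contact_force: [1.1, 30.6, 14.7]
finger_gap: 0.019
gripper_force: 51.4
```

Emit:
{"fn": "step_arm", "kwargs": {
  "rows": [
    [0,7.8,0,0,0,0,15],
    [1.4,7.7,0,0,0,0,15],
    [2.7,7.4,0,0,0,0,15],
    [3.9,6.8,0,0,0,0,15],
    [5,6,0,0,0,0,15],
    [6,5,0,0,0,0,15],
    [6.8,3.9,0,0,0,0,15],
    [7.4,2.7,0,0,0,0,15],
    [7.7,1.4,0,0,0,0,15],
    [0,0,0,0,0,0,15]
  ]
}}

```text
time: 11.75
eef_pos: [0.5061, -0.1229, 0.1679]
tool_rot: [[-1.0, -0.005, 0.002], [-0.005, 1.0, 0.011], [-0.002, 0.011, -1.0]]
contact_force: [2.0, 20.7, 8.1]
finger_gap: 0.0184
gripper_force: 51.4
```

Emit:
{"fn": "step_arm", "kwargs": {
  "rows": [
    [7.8,0,0,0,0,0,15],
    [7.7,-1.4,0,0,0,0,15],
    [7.4,-2.7,0,0,0,0,15],
    [6.8,-3.9,0,0,0,0,15],
    [6,-5,0,0,0,0,15],
    [5,-6,0,0,0,0,15],
    [3.9,-6.8,0,0,0,0,15],
    [2.7,-7.4,0,0,0,0,15],
    [1.4,-7.7,0,0,0,0,15],
    [0,0,0,0,0,0,15]
  ]
}}

```text
time: 12.75
eef_pos: [0.4584, -0.1731, 0.1679]
tool_rot: [[-1.0, 0.002, 0.008], [0.002, 1.0, -0.002], [-0.008, -0.002, -1.0]]
contact_force: [8.7, 0.1, -0.2]
finger_gap: 0.0192
gripper_force: 50.3
```

Emit:
{"fn": "step_arm", "kwargs": {
  "rows": [
    [-1,-5.8,0,0,0,0,15],
    [-1.4,-7.7,0,0,0,0,15],
    [-2.7,-7.4,0,0,0,0,15],
    [-3.9,-6.8,0,0,0,0,15],
    [-5,-6,0,0,0,0,15],
    [-6,-5,0,0,0,0,15],
    [-6.8,-3.9,0,0,0,0,15],
    [-7.4,-2.7,0,0,0,0,15],
    [-7.7,-1.4,0,0,0,0,15],
    [0,0,0,0,0,0,15]
  ]
}}

```text
time: 13.75
eef_pos: [0.5004, -0.2125, 0.1678]
tool_rot: [[-1.0, -0.004, 0.001], [-0.004, 1.0, 0.009], [-0.001, 0.009, -1.0]]
contact_force: [2.8, 16.4, 11.2]
finger_gap: 0.0187
gripper_force: 51.6
```

Emit:
{"fn": "step_arm", "kwargs": {
  "rows": [
    [-7.8,0,0,0,0,0,15],
    [-7.7,1.4,0,0,0,0,15],
    [-7.4,2.7,0,0,0,0,15],
    [-6.8,3.9,0,0,0,0,15],
    [-6,5,0,0,0,0,15],
    [-5,6,0,0,0,0,15],
    [-3.9,6.8,0,0,0,0,15],
    [-2.7,7.4,0,0,0,0,15],
    [-1.4,7.7,0,0,0,0,15],
    [0,0,0,0,0,0,15]
  ]
}}

```text
time: 14.75
eef_pos: [0.5467, -0.1789, 0.1679]
tool_rot: [[-1.0, 0.001, 0.001], [0.001, 1.0, -0.002], [-0.001, -0.002, -1.0]]
contact_force: [1.0, 0.9, 6.7]
finger_gap: 0.0185
gripper_force: 51.0
```

Emit:
{"fn": "step_arm", "kwargs": {
  "rows": [
    [-0.6,4.5,0,0,0,0,15],
    [0,7.8,0,0,0,0,15],
    [1.4,7.7,0,0,0,0,15],
    [2.7,7.4,0,0,0,0,15],
    [3.9,6.8,0,0,0,0,15],
    [5,6,0,0,0,0,15],
    [6,5,0,0,0,0,15],
    [6.8,3.9,0,0,0,0,15],
    [7.4,2.7,0,0,0,0,15],
    [7.7,1.4,0,0,0,0,15],
    [0,0,0,0,0,0,15]
  ]
}}

```text
time: 15.85
eef_pos: [0.5065, -0.122, 0.1678]
tool_rot: [[-1.0, -0.001, 0.001], [-0.001, 1.0, 0.004], [-0.001, 0.004, -1.0]]
contact_force: [0.1, 7.0, 9.7]
finger_gap: 0.019
gripper_force: 51.4
```

Emit:
{"fn": "step_arm", "kwargs": {
  "rows": [
    [7.8,0,0,0,0,0,15],
    [7.7,-1.4,0,0,0,0,15],
    [7.4,-2.7,0,0,0,0,15],
    [6.8,-3.9,0,0,0,0,15],
    [6,-5,0,0,0,0,15],
    [5,-6,0,0,0,0,15],
    [3.9,-6.8,0,0,0,0,15],
    [2.7,-7.4,0,0,0,0,15],
    [1.4,-7.7,0,0,0,0,15],
    [0,0,0,0,0,0,15]
  ]
}}

```text
time: 16.85
eef_pos: [0.4584, -0.1666, 0.1679]
tool_rot: [[-1.0, 0.002, 0.003], [0.002, 1.0, -0.001], [-0.003, -0.001, -1.0]]
contact_force: [2.7, -1.0, 6.4]
finger_gap: 0.019
gripper_force: 51.1
```

Emit:
{"fn": "step_arm", "kwargs": {
  "rows": [
    [-0.3,-7.3,0,0,0,0,15],
    [-1.4,-7.7,0,0,0,0,15],
    [-2.7,-7.4,0,0,0,0,15],
    [-3.9,-6.8,0,0,0,0,15],
    [-5,-6,0,0,0,0,15],
    [-6,-5,0,0,0,0,15],
    [-6.8,-3.9,0,0,0,0,15],
    [-7.4,-2.7,0,0,0,0,15],
    [-7.7,-1.4,0,0,0,0,15],
    [0,0,0,0,0,0,15]
  ]
}}

```text
time: 17.85
eef_pos: [0.5003, -0.2117, 0.1678]
tool_rot: [[-1.0, -0.001, 0.001], [-0.001, 1.0, 0.003], [-0.001, 0.003, -1.0]]
contact_force: [1.8, 5.4, 9.5]
finger_gap: 0.0188
gripper_force: 51.4
```

Emit:
{"fn": "step_arm", "kwargs": {
  "rows": [
    [-7.8,0,0,0,0,0,15],
    [-7.7,1.4,0,0,0,0,15],
    [-7.4,2.7,0,0,0,0,15],
    [-6.8,3.9,0,0,0,0,15],
    [-6,5,0,0,0,0,15],
    [-5,6,0,0,0,0,15],
    [-3.9,6.8,0,0,0,0,15],
    [-2.7,7.4,0,0,0,0,15],
    [-1.4,7.7,0,0,0,0,15],
    [0,0,0,0,0,0,15]
  ]
}}

```text
time: 18.85
eef_pos: [0.5481, -0.1732, 0.1679]
tool_rot: [[-1.0, 0.0, 0.001], [0.0, 1.0, -0.001], [-0.001, -0.001, -1.0]]
contact_force: [0.9, 1.3, 7.6]
finger_gap: 0.0188
gripper_force: 51.1
```

Emit:
{"fn": "step_arm", "kwargs": {
  "rows": [
    [-0.2,5,0,0,0,0,15],
    [0.2,5,0,0,0,0,15],
    [0,0,0,0,0,0,15],
    [0,0,0,0,0,0,15]
  ]
}}

```text
time: 19.25
eef_pos: [0.5483, -0.1634, 0.1679]
tool_rot: [[-1.0, 0.001, 0.002], [0.001, 1.0, -0.001], [-0.002, -0.001, -1.0]]
contact_force: [2.8, 0.1, 6.2]
finger_gap: 0.019
gripper_force: 51.1
```

```bash
python3 - <<'E'
from workcell import env
import cv2
cv2.imwrite("pics/f.png",cv2.resize(env.snapshot("scene")["frame"][100:320,90:400],None,fx=2.5,fy=2.5))
E
```

```text
(no output)
```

View pics/f.png

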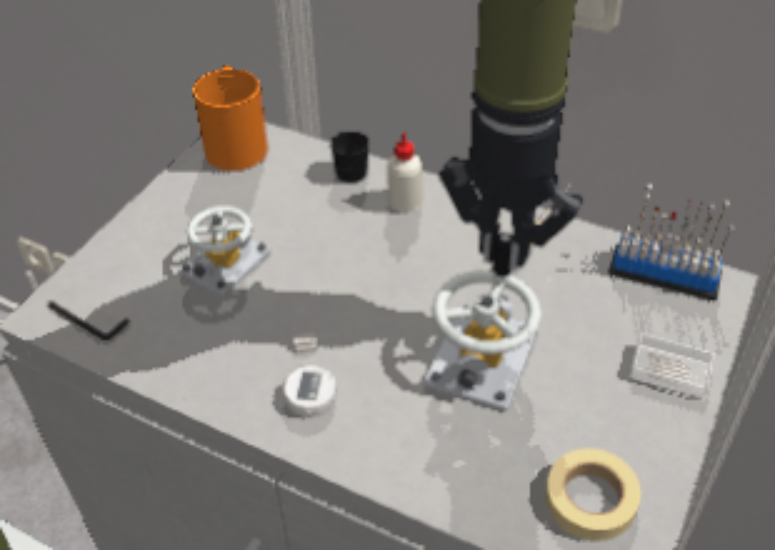

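The handle is still held between the fingers, with its foot at about (503, 262), and everything else stands where it was. The measured handle position matches where it sat at the stop, two laps later.

```bash
python3 -c "
from workcell import env
print(env.hand_in())"
```

```text
the job is handed in; nothing more can be done
None
```

I closed the larger valve clockwise until it hit its stop, then backed it off two full turns counter-clockwise. I handed it in at 19.3 s with the handle still gripped; the hand-in returned no verdict.

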